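# Click the winged key onto the cam clamp and lock the board

### The job

Pick up the steel key with the flat wing and push it squarely down onto the clamp's square drive, firmly but with less than 20 N so that the floating drive is never driven down onto its stop, until the spring balls click and the key is fully home. Then, with the key, turn the cam clockwise, without wrenching it, until its nose points squarely at the board, and let go, leaving the key on the drive. Do not touch the clamp itself with the gripper, and leave everything else where it is.

Things in the scene. Friction and masses are not known exactly. Their poses are not given: they have to be found in the camera images.
- key_grip (a point): All sizes in mm. Middle of the flat wing of the steel key, on the key's axis, 64 above its lower end; z up. The key stands upright on the bench, mouth down, 84 tall, 0.15 to 0.3 kg. Wing 64 long (key's x), 14 thick (key's y), 44 high, from 40 to 84 above the lower end: grip it across the 14. Below it a square steel hub 32 x 32 x 40.
- key_mouth (a point): Centre of the key's lower end, same axes. Square bore 20.4 wide, 31 deep, its sides parallel to the key's x and y; the mouth flares to 26.4 over its first 5. Each of the four bore walls has a dimple window 12 wide, 9.5 high, centred 14.75 above this point.
- drive: The clamp's square drive, pointing up. Origin on its axis at the top of its round shoulder (dia 30), z up. Square steel post 19 x 19, sides along x and y, 28 high, fits the key at any quarter turn. It turns with the cam; x points along the cam's nose. Spring balls, dia 10, stand 3.5 out of its +x and -x faces, 16 above the origin. Clicked home, the key's lower end is 0 to 2 above this origin.
- drive_tip (a point): Centre of the drive's top, 28 above its shoulder; the top 5 taper to 14 wide. The drive floats on a lifting spring: pushed, it sinks about 1 mm for each 0.6 N above 3 N, up to 34 mm (about 23 N), where it stops hard. Pushing the key past the balls takes roughly 11 to 17 N (rubbing included), then the force drops suddenly as the key snaps home.
- cam (a joint): Angle of the dark steel cam under the drive, 0 to 1.45, growing clockwise seen from above. It starts at 0 to 0.35 with its nose away from the board; at 1.2 the nose points squarely at the board. Takes about 0.08 N m to turn, stays where it is left.
- clamp: The fixed cam clamp: grey base plate 170 x 210 x 16 carrying the cam and drive; a glued board of two wood strips (240 long) lies between the cam and an aluminium fence. Origin at bench level under the drive's axis; the drive's shoulder is 84 above it when not pushed. The board is on the +y side, 46 from the axis, top at 38; fence top at 50.
- round_key: bystander: another key standing upright: round steel shank dia 26, round wooden knob dia 38, 80 high; not the one wanted; origin at its underside
- wax_can: bystander: small metal can, dia 56, 75 high; origin at its underside
- glue: bystander: glue bottle, dia 54, 140 high; origin at its underside
- pencil_pot: bystander: wooden pencil pot, dia 70, 95 high; origin at its underside
- offcut: bystander: wood offcut 90 x 45 x 22; origin at its underside
- chisel: bystander: hand tool with wooden handle, 200 long, lying flat
- try_square: bystander: try square, 90 mm wooden stock and 130 mm steel blade, lying flat; origin at its underside

How it is judged (in metres and radians):
On the way, in this order (a step that is already met when the one before it is completed fails the run):
1. the key is pushed onto the drive until the balls click, with the cam still open (z of key_grip in the frame of drive below 0.068 m and horizontal distance between key_grip and drive below 0.006 m and angle between the z axis of key_grip and the z axis of drive, either way round below 0.08 rad and value of joint cam below 0.7 rad), for 0.2 s.
2. the cam is turned by the seated key until its nose points at the board (z of key_grip in the frame of drive below 0.068 m and horizontal distance between key_grip and drive below 0.006 m and angle between the z axis of key_grip and the z axis of drive, either way round below 0.08 rad and value of joint cam above 1 rad), for 0.2 s.
At the end, for the whole second after the job is handed in: The key stays upright and clicked home on the drive (key_grip less than 68 mm above the drive's shoulder, within 6 mm of its axis, parallel within 0.08 rad), the cam reads 1.0 to 1.4 (nose at the board), and the key is let go (all of step 2 and value of joint cam below 1.4 rad and angle between key_grip's own z axis and vertical below 0.1 rad); the robot touches nothing.
It fails at once if the drive is pushed down onto its stop (sunk by more than 33 mm, about 22 N) (z of drive in the frame of clamp below 0.051 m).
It fails at once if the drive is wrenched with more than 80 N (contact force between anything else and drive above 80 N).
It fails at once if the gripper touches the clamp, cam or drive (contact force between the fingers and clamp above 1 N).
It fails at once if a bystander is moved by more than 20 mm (distance of any of round_key, wax_can, glue, pencil_pot, offcut, chisel, try_square from where it was at the start of the episode above 0.02 m).
It also fails if it takes over 67 s, if anything falls off the work surface, if the arm or the gripper's body presses on something with over 40 N, if the wrist force passes 120 N, or if a joint passes its speed limit or range.

### The arm

A 6-joint arm with a two-finger parallel gripper is mounted at the origin on the work surface. World frame = base frame: x ahead of the robot, y to its left, z up, the work surface at z = 0. Lengths are in mm, angles in rad, forces in N, time in s.
With the tool pointing down it reaches from about 300 to 775 mm from the base axis. Payload 14.6 kg.
Tool frame: the origin (TCP) lies between the finger pads; the fingertips stand 19 mm ahead of it and the grasp point (between the pads) is the TCP; z points along the fingers, y is the line along which they close (so a half turn about z gives the same grasp; the last joint's range is limited). The gripper opens to 94 mm and grips with 3 to 60 N. Pads are 16 mm wide; open, the fingers measure 119 mm over their backs; the gripper's body (75 mm by 177 mm) begins 78 mm behind the grasp point.
Start: joints at [1.211, 0.3, 1.521, -0, 1.321, -0.067], TCP at [158.746, 526.582, 224.446] pointing down, gripper open.
Joint ranges: [-3.03, 3.03], [-0.79, 2.21], [0.23, 2.52], [-1.04, 4.18], [0, 3.07], [-2.55, 2.55]. Speed limits (rad/s): [2.22, 2.22, 2.57, 3.14, 3.14, 3.14].

### API

Orientations are given as [roll, pitch, yaw] about the fixed x, y, z axes, in that order (R = Rz(yaw) Ry(pitch) Rx(roll)).
In Python, from cell import monitor, imaging, job, find_in, trace gives the robot as it stands. The module is installed in compiled form; this text tells all that it offers.
- The arm moves only by the tool arm_command, never from a script. Its argument "steps" is a list of rows, each a list of 5 numbers: the opening, from 0 (shut) to 1 (fully open), then the shift along the tool's x, y, z in mm, then the turn about the tool's z in degrees. In form: [[gripper, dx, dy, dz, turn], ...]. A call has 1 to 20 rows; each row is the pose to reach, as a shift and turn from the pose commanded when the call began, along the tool's axes at that moment; what a row does not reach only later rows make up. A row lasts 1/8 s, in which the tool goes at most 62.5 mm and 10.7 degrees, less where a joint would pass 70% of its speed; a pose out of reach is approached as far as the arm can. A call with a gripper value outside its range is refused whole. The fingers move at their own pace and stop on an object; "force" is the grip in N (left out, the last holds). Time passes only in rows, so rows that repeat a pose let the fingers close. It gives the time, the measured TCP pose, the force, the opening and the grip force at its end, in the units of the state.
- monitor.read_state(): the state, without advancing time (a new reading comes with each control period).
- imaging.camera(name): name is "scene" or "top"; returns a dict with "img" (384x512x3 uint8, red, green, blue), "mtx" (3x3 intrinsics, pixels), "view" (4x4, takes a point from world to camera coordinates). Camera axes: x right, y down, z forward; pixel columns grow to the right and rows downward; lengths in mm; the calibration is good to about 2 mm. A picture is of the moment at which its call begins. There is no depth.
- job.sign_off(): hands the job in; it is judged then, once.
Trained networks look in a picture, given as the dict that the camera call returned (one of the last four; its "shot" number tells which), for a name from the list of things; names that differ only in an ending like _2 or _b are one class to them, and where a whole thing is asked for, a point or a joint stands for the part that bears it (a point fixed in the world has none). Each returns a list of dicts, best first, with "p" (0 to 1); they miss things now and then, are a little off and sometimes report something else, mostly with a low value. They report only what shows in the picture. A call takes as long as a camera call.
- find_in(picture, target): "rect" ([centre column, centre row, width, height] in pixels, round what is visible of it).
- trace(picture, target): "region" (384x512 bool, what is visible of it) and "rect" ([centre column, centre row, width, height] in pixels, round what is visible of it).
The state is a dict: "clock": time; "joints": joint angles; "qd": joint speeds; "effort": joint torques, N m; "eef_pos": TCP position; "eef_rot": TCP orientation; "wrist_force": force on the tool from outside, world axes, zero at the start; "moment": the same for the moment, N m; "finger_gap": finger opening in mm; "finger_force": force on a finger pad.
Only numpy, scipy, OpenCV 4.12 (cv2) and the standard library are available. Lean on these libraries where they do the work, as an engineer would, in place of code of your own. Each camera call takes 0.05 s, during which the arm holds its last target. There are 200 camera calls.

## Working session

There is one attempt and no reset: what is moved stays moved. The work goes in short steps, Python scripts to look and compute and a tool call to move; the robot and the scene stay as the last step left them, time stands still between calls to the robot, and variables do not carry over. Pictures are saved under pics/ and viewed, at most 10 in all, crops included, and the job is handed in when it is done.

Besides the shell and the picture viewer there is one more tool, called after "Call:" in YAML: its name, and indented under it one key for each argument. arm_command: Moves the arm, as the interface text tells. Its arguments: {"type":"object","properties":{"steps":{"type":"array","items":{"type":"array","items":{"type":"number"}}},"force":{"type":"number"}},"required":["steps"]}

```bash
mkdir -p pics
cat > h.py <<'E'
import numpy as np,cv2
from cell import monitor,imaging,job,find_in,trace
def ray(c,uv,z):
    M=c['view'];R=M[:3,:3];o=-R.T@M[:3,3]
    d=R.T@np.linalg.inv(c['mtx'])@np.array([uv[0],uv[1],1.]);return o+d*(z-o[2])/d[2]
def proj(c,P):
    P=np.atleast_2d(P);q=P@c['view'][:3,:3].T+c['view'][:3,3];q=q@c['mtx'].T;return q[:,:2]/q[:,2:]
E
python3 - <<'E'
from h import *
ims=[]
for n in('scene','top'):
    c=imaging.camera(n);print(n,(-c['view'][:3,:3].T@c['view'][:3,3]).round(),c['mtx'][0,0])
    cv2.imwrite(f'pics/{n}0.png',cv2.resize(c['img'][:,:,::-1],(768,576),interpolation=cv2.INTER_CUBIC))
    for t in('key_grip','drive','cam','clamp','round_key'):
        for r in trace(c,t)[:2]: 
            print(t,round(r['p'],2),np.round(r['rect']),cv2.minAreaRect(np.argwhere(r['region'])[:,::-1].astype(np.float32)))
print({k:np.round(v,3) for k,v in monitor.read_state().items()})
E
```

```text
scene [1165. -750.  645.] 420.8897841090433
key_grip 0.87 [266. 234.  14.  37.] ((266.5, 233.5), (37.0, 17.0), 90.0)
drive 0.51 [305. 178.  11.  27.] ((306.0, 177.0), (24.0, 10.0), 90.0)
cam 0.67 [302. 183.  21.  32.] ((302.828369140625, 182.57974243164062), (33.427978515625, 21.730785369873047), 81.02737426757812)
clamp 0.92 [311. 191.  89.  54.] ((312.3351135253906, 191.02041625976562), (81.56385040283203, 51.769901275634766), 13.495734214782715)
round_key 0.84 [189. 240.  21.  37.] ((188.0, 239.5), (33.0, 16.0), 90.0)
top [ 363.  -94. 1232.] 498.0705503546614
key_grip 0.89 [261. 157.  27.  18.] ((261.5033874511719, 156.3523406982422), (16.16203498840332, 27.168437957763672), 79.99201965332031)
drive 0.33 [241. 222.  23.  23.] ((241.5, 222.5), (23.0, 23.0), 90.0)
cam 0.79 [162. 185.  20.  33.] ((163.0, 183.5), (29.0, 22.0), 90.0)
clamp 0.9 [153. 189. 106. 101.] ((151.5230712890625, 183.58460998535156), (98.2304916381836, 87.004150390625), 74.74488067626953)
round_key 0.7 [319. 204.  16.  17.] ((319.0, 203.5), (15.0, 16.0), 90.0)
{'clock': np.float64(0.6), 'joints': array([ 1.211,  0.3  ,  1.521,  0.   ,  1.321, -0.067]), 'qd': array([ 0.003,  0.001,  0.001,  0.   , -0.002,  0.001]), 'effort': array([-0.0000e+00, -5.3150e+01, -3.5281e+01,  7.1000e-02,  2.1000e-02,
        0.0000e+00]), 'eef_pos': array([158.73 , 526.591, 224.448]), 'eef_rot': array([-3.142, -0.   ,  2.849]), 'wrist_force': array([-0.076, -1.07 , -0.137]), 'moment': array([0.021, 0.024, 0.02 ]), 'finger_force': np.float64(0.0), 'finger_gap': np.float64(94.174)}
```

View pics/scene0.png

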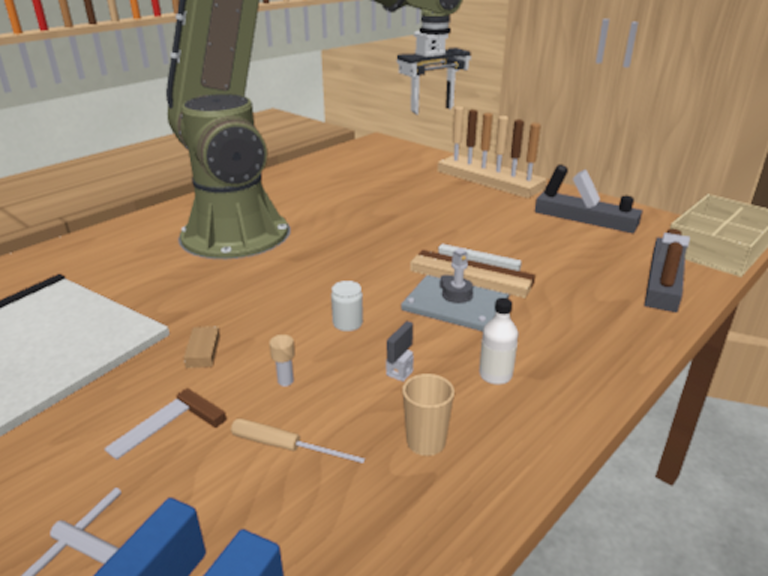

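View pics/top0.png

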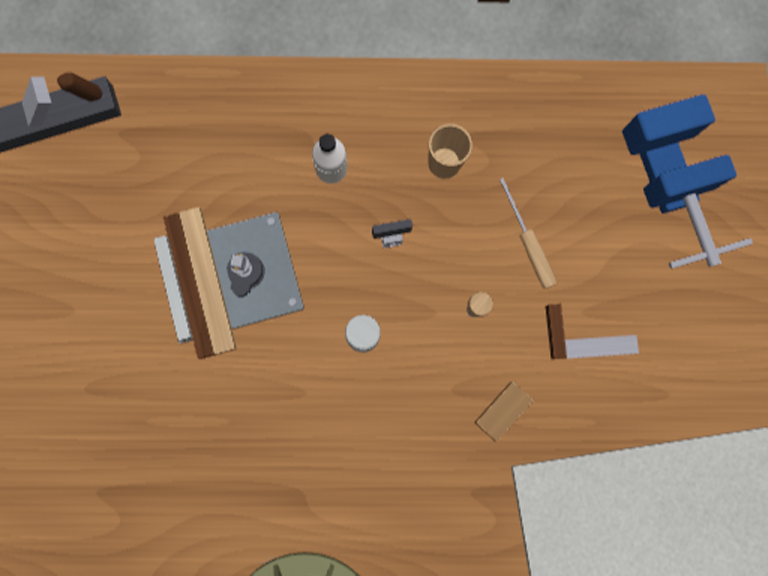

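The scene view shows the winged key at about (400,350) of 768 and the drive at (459,265). In the top view the wing is at (392,229), the drive tip at (240,260), and the cam nose points down at about (240,292). The board is to the left. Next I fit models to both views.

```bash
cat >> h.py <<'E'
from scipy.optimize import minimize
def box(cx,cy,cz,sx,sy,sz):
    return np.array([[cx+a*sx/2,cy+b*sy/2,cz+c*sz/2] for a in(-1,1) for b in(-1,1) for c in(-1,1)])
S=4
def sil(c,parts,x,y,z,a):
    m=np.zeros((384*S,512*S),np.uint8);R=np.array([[np.cos(a),-np.sin(a),0],[np.sin(a),np.cos(a),0],[0,0,1]])
    for P in parts:
        q=(proj(c,P@R.T+[x,y,z])+.5)*S
        cv2.fillConvexPoly(m,cv2.convexHull(q.astype(np.float32)).astype(np.int32),255)
    return cv2.resize(m,(512,384),interpolation=cv2.INTER_AREA)/255.
KEY=[box(0,0,62,64,14,44),box(0,0,20,32,32,40)]
def fit(obs,parts,p0,z,d=((10,0,0),(0,10,0),(0,0,.2))):
    def f(p):return sum(np.abs(sil(c,parts,p[0],p[1],z,p[2])-r).sum()/r.sum() for c,r in obs)
    s=np.vstack([p0]+[np.array(p0)+np.array(e) for e in d])
    r=minimize(f,p0,method='Nelder-Mead',options=dict(initial_simplex=s,xatol=.05,fatol=1e-4));return r.x,r.fun
E
python3 - <<'E'
from h import *
t=imaging.camera('top');s=imaging.camera('scene')
K=[(c,trace(c,'key_grip')[0]['region'].astype(float)) for c in(t,s)]
p0=ray(t,K[0][1].nonzero()[1::-1] and (261,155),70)
for a in(-1.4,-1.75):print('key',fit(K,KEY,[p0[0],p0[1],a],0),)
for o in K:print(' one',fit([o],KEY,[p0[0],p0[1],-1.4],0))
for n,c in(('top',t),('scene',s)):
    for q in find_in(c,'drive')[:2]+find_in(c,'drive_tip')[:2]:print(n,q['p'],np.round(q['rect'],1))
print('drive tip guess',ray(t,(160,172),112),proj(s,ray(t,(160,172),112)))
a=cv2.resize(t['img'][140:240,100:220],None,fx=6.6,fy=6,interpolation=cv2.INTER_CUBIC)[:,:,::-1]
b=cv2.resize(s['img'][155:225,260:360],(792,554),interpolation=cv2.INTER_CUBIC)[:,:,::-1]
cv2.imwrite('pics/ct.png',cv2.resize(t['img'][145:220,115:215],(800,600),interpolation=cv2.INTER_CUBIC)[:,:,::-1]);cv2.imwrite('pics/cs.png',cv2.resize(s['img'][150:225,260:360],(800,600),interpolation=cv2.INTER_CUBIC)[:,:,::-1])
E
```

```text
key (array([ 631.77099641, -132.86460144,   -1.33325914]), np.float64(0.2806264644222469))
key (array([ 631.92553633, -133.02925191,   -1.34827078]), np.float64(0.2798772169603658))
 one (array([ 630.34265542, -133.31981419,   -1.32365022]), np.float64(0.15458132938710076))
 one (array([ 633.53685371, -133.19108973,   -1.32480351]), np.float64(0.058864167428629474))
top 0.54 [160.8 177.4   9.8  14.9]
top 0.7 [353.2 157.2  39.1  74.3]
top 0.66 [159.9 172.9  13.6  15.4]
scene 0.55 [305.3 179.2  13.4  25.7]
scene 0.5 [307.9 175.   11.4  26. ]
drive tip guess [572.72938016  97.58269157 112.        ] [[305.937907   167.48490769]]
```

View pics/ct.png

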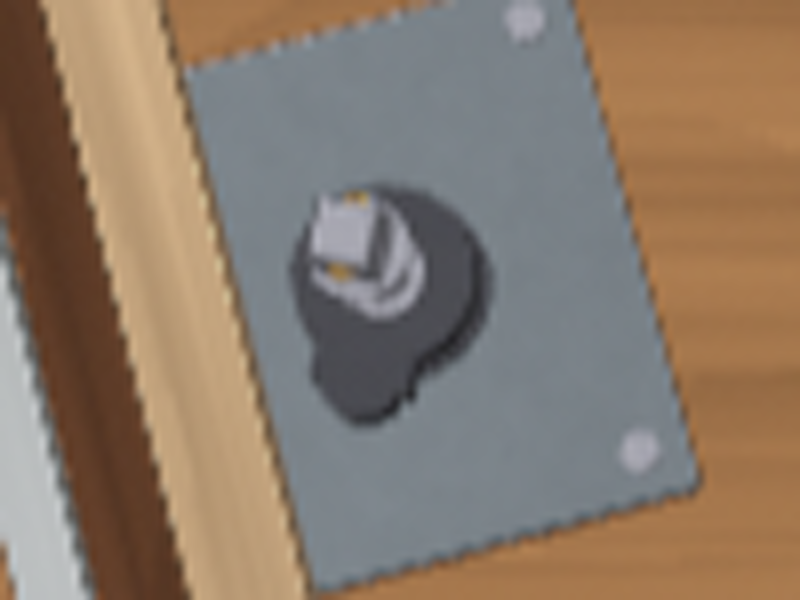

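View pics/cs.png

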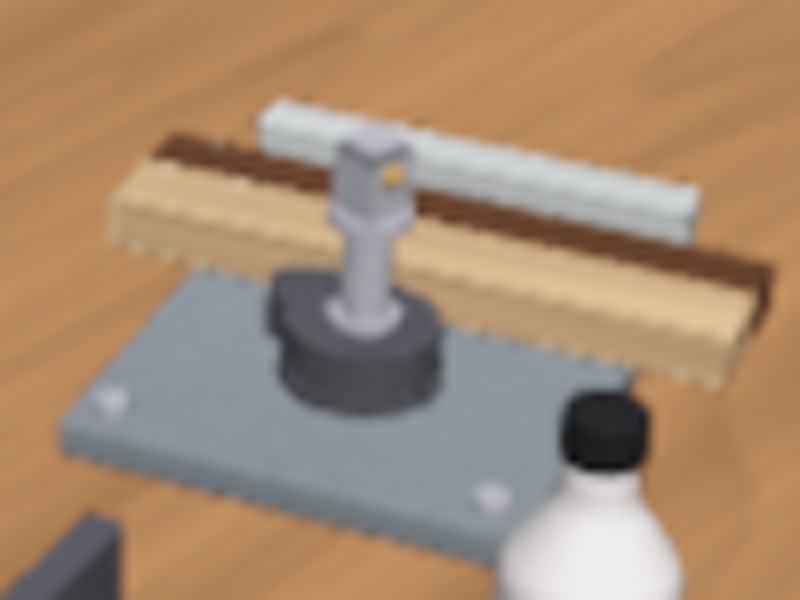

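The top crop shows the post top at about crop (344,229) and the balls at (355,198) and (340,271). The nose points down and slightly left. The scene crop shows the post top at (374,140) and the −x ball at (392,175). Triangulating from these.

Run:
```python
from h import *
t=imaging.camera('top');s=imaging.camera('scene')
T=lambda u,v:(u/8+115-.5,v/8+145-.5); C=lambda u,v:(u/8+260-.5,v/8+150-.5)
from scipy.optimize import least_squares
f=lambda p:np.r_[proj(t,p)[0]-T(344,229),proj(s,p)[0]-C(374,140)]
r=least_squares(f,[573,97,112]);print('tri',r.x,r.fun)
print('top@112',ray(t,T(344,229),112),'scene@112',ray(s,C(374,140),112))
b1,b2=ray(t,T(355,198),100),ray(t,T(340,271),100);d=b2-b1
print('balls mid',(b1+b2)/2,'nose yaw',np.arctan2(d[1],d[0]))
e=ray(t,T(310,590),38)-ray(t,T(180,60),38);print('board yaw',np.arctan2(e[1],e[0]))
x=np.array([631.8,-133,66]);print(x-monitor.read_state()['eef_pos'])
Y=2.849;d=x-monitor.read_state()['eef_pos'];print('tool d',d@[np.cos(Y),np.sin(Y),0],d@[np.sin(Y),-np.cos(Y),0])
```

```text
tri [570.1506632  103.252581   110.50536398] [ 0.07752184  0.08988204  0.13975628 -0.03060735]
top@112 [570.08085085 103.17260319 112.        ] scene@112 [571.63876849 100.46566897 112.        ]
balls mid [570.71822702 104.22524338 100.        ] nose yaw 2.974793823187037
board yaw -2.8701108257311274
[ 473.0487983  -659.58628205 -158.46460108]
tool d -643.1920858484561 -495.10925031217585
```

Call:
arm_command:
  steps:
    - [1, -43, -33, 0, 4]
    - [1, -86, -66, 0, 8]
    - [1, -129, -99, 0, 12]
    - [1, -172, -132, 0, 16]
    - [1, -215, -165, 0, 20]
    - [1, -258, -198, 0, 24]
    - [1, -301, -231, 0, 28]
    - [1, -344, -264, 0, 32]
    - [1, -387, -297, 0, 36]
    - [1, -430, -330, 0, 40]
    - [1, -473, -363, 0, 44]
    - [1, -516, -396, 0, 48]
    - [1, -559, -429, 0, 52]
    - [1, -602, -462, 0, 56]
    - [1, -643, -495, 0, 59.7]
    - [1, -643, -495, 0, 59.7]
    - [1, -643, -495, 40, 59.7]
    - [1, -643, -495, 70, 59.7]
    - [1, -643, -495, 70, 59.7]
    - [1, -643, -495, 70, 59.7]
  force: 20

```text
clock: 3.6
eef_pos: [632.0, -132.7, 156.2]
eef_rot: [3.14, 0.001, 1.807]
wrist_force: [-0.3, -0.3, 0.8]
finger_gap: 93.7
finger_force: 0.0
```

Call:
arm_command:
  steps:
    - [1, 0, 0, 30, 0]
    - [1, 0, 0, 60, 0]
    - [1, 0, 0, 80, 0]
    - [1, 0, 0, 90, 0]
    - [1, 0, 0, 90, 0]
    - [0.5, 0, 0, 90, 0]
    - [0.3, 0, 0, 90, 0]
    - [0.2, 0, 0, 90, 0]
    - [0.1, 0, 0, 90, 0]
    - [0, 0, 0, 90, 0]
    - [0, 0, 0, 90, 0]
    - [0, 0, 0, 90, 0]
    - [0, 0, 0, 90, 0]
    - [0, 0, 0, 90, 0]
    - [0, 0, 0, 90, 0]
    - [0, 0, 0, 90, 0]
  force: 55

```text
clock: 5.6
eef_pos: [631.5, -133.0, 64.4]
eef_rot: [-3.142, 0.0, 1.807]
wrist_force: [0.5, -0.4, -0.4]
finger_gap: 13.9
finger_force: 55.0
```

Call:
arm_command:
  steps:
    - [0, 0, 0, -40, 0]
    - [0, 0, 0, -80, 0]
    - [0, 0, 0, -120, 0]
    - [0, 0, 0, -145, 0]
    - [0, 30, 0, -145, 4]
    - [0, 60, -1, -145, 8]
    - [0, 90, -2, -145, 12]
    - [0, 120, -3, -145, 16]
    - [0, 150, -3, -145, 20]
    - [0, 180, -4, -145, 24.5]
    - [0, 210, -4, -145, 24.5]
    - [0, 230, -5, -145, 24.5]
    - [0, 243, -5, -145, 24.5]
    - [0, 243, -5, -145, 24.5]
    - [0, 243, -5, -145, 24.5]
    - [0, 243, -5, -145, 24.5]

```text
clock: 7.6
eef_pos: [570.0, 101.5, 209.4]
eef_rot: [-3.142, 0.0, 1.378]
wrist_force: [0.5, -0.2, -2.8]
finger_gap: 13.7
finger_force: 55.0
```

Run:
```python
from h import *
t=imaging.camera('top');s=imaging.camera('scene');st=monitor.read_state()
print({k:np.round(st[k],3) for k in('eef_pos','eef_rot','wrist_force','moment','finger_gap')})
q=st['eef_pos']
K=[(s,trace(s,'key_grip')[0]['region'].astype(float))]
print(K[0][1].sum())
for z in(q[2]-68,q[2]-66,q[2]-64,q[2]-62):print(z,fit(K,[KEY[1],KEY[0]],[q[0],q[1],st['eef_rot'][2]-np.pi],z))
for n,c in(('top',t),('scene',s)):
    for w in find_in(c,'drive_tip')[:2]+find_in(c,'key_mouth')[:1]:print(n,w['p'],np.round(w['rect'],1))
cv2.imwrite('pics/ct2.png',cv2.resize(t['img'][145:220,115:215],(800,600),interpolation=cv2.INTER_CUBIC)[:,:,::-1]);cv2.imwrite('pics/cs2.png',cv2.resize(s['img'][110:200,250:370],(800,600),interpolation=cv2.INTER_CUBIC)[:,:,::-1])
```

```text
{'eef_pos': array([569.937, 101.661, 209.41 ]), 'eef_rot': array([-3.142,  0.   ,  1.379]), 'wrist_force': array([-0.069,  0.657, -3.204]), 'moment': array([-0.074,  0.096, -0.018]), 'finger_gap': np.float64(13.785)}
472.0
141.4097164960437 (array([565.85770011, 108.3435027 ,  -1.72398472]), np.float64(0.338160518444666))
143.4097164960437 (array([567.99129239, 104.7447213 ,  -1.69922873]), np.float64(0.3421070122964439))
145.4097164960437 (array([570.94037926, 101.06423123,  -1.71604861]), np.float64(0.3455799268860086))
147.4097164960437 (array([573.61057851,  97.30728359,  -1.6891675 ]), np.float64(0.3518278497839814))
top 0.39 [220.4 104.4  21.9  30.3]
scene 0.61 [307.1 175.   12.8  27.6]
scene 0.89 [309.1 141.8  22.8  34.8]
```

View pics/cs2.png

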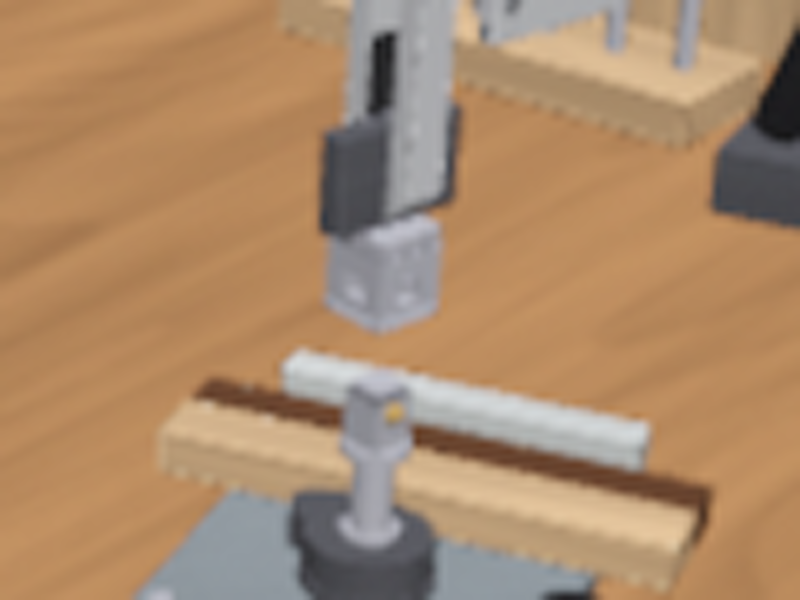

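The key hangs upright over the post. Its hub spans crop columns 325–440 with the near corner at (380,330). The post spans 345–411 with its near top corner at (380,400). I'll check these against the projection.

Run:
```python
from h import *
s=imaging.camera('scene');k=800/120
cr=lambda P:(proj(s,P)+.5-[250,110])*[k,600/90]
def rz(P,a,o):
    R=np.array([[np.cos(a),-np.sin(a),0],[np.sin(a),np.cos(a),0],[0,0,1]]);return P@R.T+o
a=1.379-np.pi;q=np.array([569.94,101.66])
h=cr(rz(box(0,0,20,32,32,40),a,[*q,145.4]));print('hub pred',h[:,0].min(),h[:,0].max(),h[:,1].max())
for dx,dy in((0,0),(5,0),(0,5)):
    h=cr(rz(box(0,0,12,19,19,23),a,[q[0]+dx,q[1]+dy,84]));print('post',h[:,0].min(),h[:,0].max(),cr(np.array([[q[0]+dx,q[1]+dy,112]])))
    print(cr(np.array([[q[0]+dx,q[1]+dy,145.4]])))
```

```text
hub pred 325.6916536045761 445.26253262660555 332.2733904534651
post 340.40455012519527 408.9032330083023 [[376.74541855 381.06108219]]
[[381.70794148 307.59649519]]
post 350.0082022364844 418.8111895624858 [[386.57705002 384.82535416]]
[[391.705243   311.23107572]]
post 347.69051621950973 416.1052942551248 [[384.03700602 376.91445862]]
[[389.09888552 303.58530806]]
```

View pics/ct2.png

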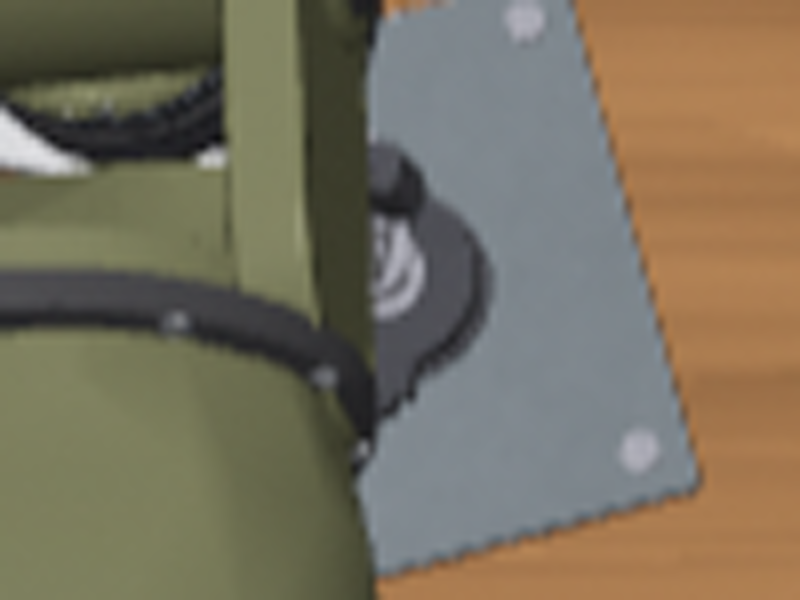

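Call:
arm_command:
  steps:
    - [0, 1.2, 0.8, 6, 0]
    - [0, 1.2, 0.8, 15, 0]
    - [0, 1.2, 0.8, 24, 0]
    - [0, 1.2, 0.8, 30, 0]
    - [0, 1.2, 0.8, 33, 0]
    - [0, 1.2, 0.8, 36, 0]
    - [0, 1.2, 0.8, 39, 0]
    - [0, 1.2, 0.8, 42, 0]
    - [0, 1.2, 0.8, 42, 0]

```text
clock: 9.12
eef_pos: [570.7, 103.4, 167.4]
eef_rot: [-3.141, -0.0, 1.379]
wrist_force: [-1.0, 1.5, -1.3]
finger_gap: 13.9
finger_force: 55.0
```

Run:
```python
from h import *
s=imaging.camera('scene');st=monitor.read_state()
print({k:np.round(st[k],3) for k in('eef_pos','eef_rot','wrist_force','moment','finger_gap')})
cv2.imwrite('pics/cs3.png',cv2.resize(s['img'][120:210,250:370],(800,600),interpolation=cv2.INTER_CUBIC)[:,:,::-1])
```

```text
{'eef_pos': array([570.755, 103.297, 167.468]), 'eef_rot': array([-3.141, -0.   ,  1.379]), 'wrist_force': array([-0.168,  1.25 , -1.781]), 'moment': array([ 0.187,  0.327, -0.049]), 'finger_gap': np.float64(13.9)}
```

View pics/cs3.png

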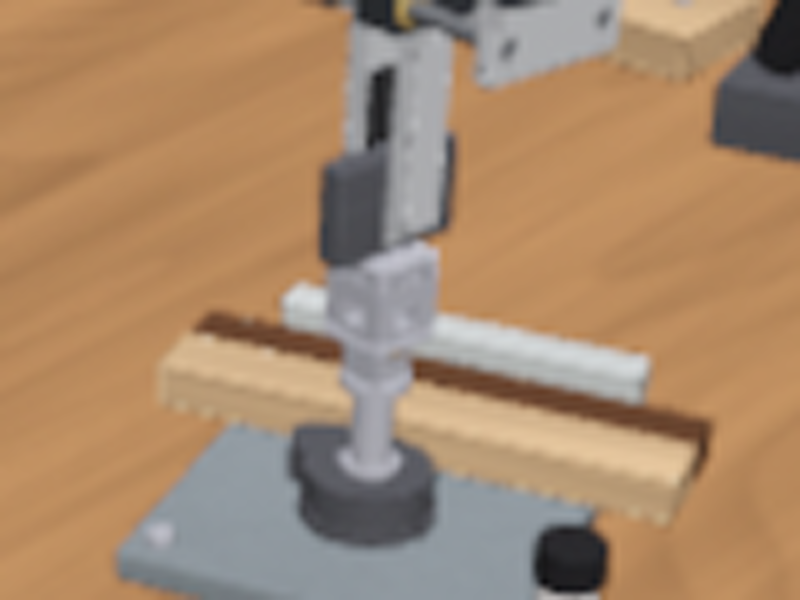

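The mouth is over the tip and the post is centred under the hub, at about (378,350). I'll push on slowly, watching the force.

Call:
arm_command:
  steps:
    - [0, 0, 0, 2, 0]
    - [0, 0, 0, 4, 0]
    - [0, 0, 0, 6, 0]
    - [0, 0, 0, 8, 0]
    - [0, 0, 0, 10, 0]
    - [0, 0, 0, 12, 0]
    - [0, 0, 0, 14, 0]
    - [0, 0, 0, 16, 0]
    - [0, 0, 0, 16, 0]

```text
clock: 10.3
eef_pos: [570.8, 103.5, 151.9]
eef_rot: [-3.142, -0.001, 1.379]
wrist_force: [-5.5, 2.8, 8.4]
finger_gap: 13.4
finger_force: 55.0
```

Call:
arm_command:
  steps:
    - [0, 0.3, -0.7, 1, 0]
    - [0, 0.3, -0.7, 2, 0]
    - [0, 0.3, -0.7, 3, 0]
    - [0, 0.3, -0.7, 4, 0]
    - [0, 0.3, -0.7, 5, 0]
    - [0, 0.3, -0.7, 6, 0]
    - [0, 0.3, -0.7, 6, 0]

```text
clock: 11.18
eef_pos: [570.4, 103.9, 146.1]
eef_rot: [3.141, -0.001, 1.379]
wrist_force: [-5.6, 3.5, 8.3]
finger_gap: 13.7
finger_force: 55.0
```

Call:
arm_command:
  steps:
    - [0, -0.2, -0.7, 1, 0]
    - [0, -0.2, -0.7, 2, 0]
    - [0, -0.2, -0.7, 3, 0]
    - [0, -0.2, -0.7, 4, 0]
    - [0, -0.2, -0.7, 4, 0]

```text
clock: 11.8
eef_pos: [569.9, 103.9, 141.6]
eef_rot: [3.141, -0.001, 1.379]
wrist_force: [-0.1, 5.2, 3.5]
finger_gap: 13.8
finger_force: 55.0
```

Run:
```python
from h import *
s=imaging.camera('scene');st=monitor.read_state()
print({k:np.round(st[k],3) for k in('eef_pos','eef_rot','wrist_force','moment','finger_gap')})
cv2.imwrite('pics/cs4.png',cv2.resize(s['img'][130:205,260:360],(800,600),interpolation=cv2.INTER_CUBIC)[:,:,::-1])
```

```text
{'eef_pos': array([569.857, 103.846, 141.675]), 'eef_rot': array([ 3.141e+00, -1.000e-03,  1.379e+00]), 'wrist_force': array([-0.087,  5.897,  4.026]), 'moment': array([1.176, 0.14 , 0.   ]), 'finger_gap': np.float64(13.627)}
```

View pics/cs4.png

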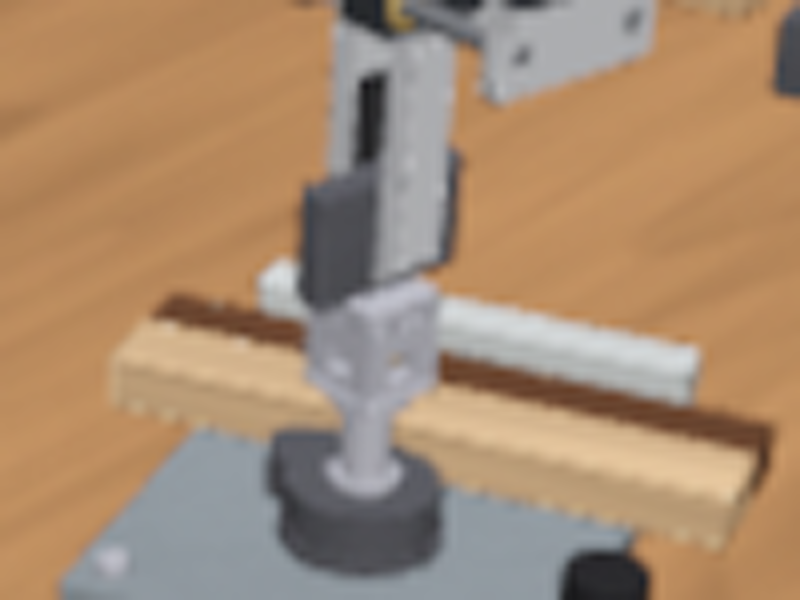

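The ball shows in the hub window at (395,360) and the hub sits on the shoulder. The force dropped, and height and force agree with fully home. I'll push slightly more to confirm, and ease the side load.

Call:
arm_command:
  steps:
    - [0, 0.7, 0, 1, 0]
    - [0, 1.2, 0, 2, 0]
    - [0, 1.2, 0, 3, 0]
    - [0, 1.2, 0, 4, 0]
    - [0, 1.2, 0, 4, 0]

```text
clock: 12.48
eef_pos: [570.0, 104.2, 137.7]
eef_rot: [3.141, 0.001, 1.379]
wrist_force: [-1.7, -0.6, 5.9]
finger_gap: 14.0
finger_force: 55.0
```

Call:
arm_command:
  steps:
    - [0, 0, 0, -3, 0]
    - [0, 0, 0, -6, 0]
    - [0, 0, 0, -6, 4]
    - [0, 0, 0, -6, 8]
    - [0, 0, 0, -6, 12]
    - [0, 0, 0, -6, 16]
    - [0, 0, 0, -6, 20]
    - [0, 0, 0, -6, 20]

```text
clock: 13.48
eef_pos: [570.0, 104.6, 143.6]
eef_rot: [3.141, -0.0, 1.031]
wrist_force: [2.4, 0.6, 3.5]
finger_gap: 13.8
finger_force: 55.0
```

Call:
arm_command:
  steps:
    - [0, 0, 0, 0, 4]
    - [0, 0, 0, 0, 8]
    - [0, 0, 0, 0, 12]
    - [0, 0, 0, 0, 16]
    - [0, 0, 0, 0, 20]
    - [0, 0, 0, 0, 24]
    - [0, 0, 0, 0, 24]

```text
clock: 14.35
eef_pos: [570.2, 104.4, 143.7]
eef_rot: [3.14, -0.001, 0.613]
wrist_force: [4.2, -2.6, 2.3]
finger_gap: 13.9
finger_force: 55.0
```

Call:
arm_command:
  steps:
    - [0, 0.4, 0.9, 0, 4]
    - [0, 0.4, 0.9, 0, 8]
    - [0, 0.4, 0.9, 0, 12]
    - [0, 0.4, 0.9, 0, 16]
    - [0, 0.4, 0.9, 0, 19.5]
    - [0, 0.4, 0.9, 0, 19.5]
    - [0, 0.4, 0.9, 0, 19.5]

```text
clock: 15.22
eef_pos: [570.6, 104.0, 143.4]
eef_rot: [3.141, 0.0, 0.273]
wrist_force: [2.1, -2.4, 3.2]
finger_gap: 14.0
finger_force: 55.0
```

Run:
```python
from h import *
s=imaging.camera('scene');st=monitor.read_state()
print({k:np.round(st[k],3) for k in('eef_pos','eef_rot','wrist_force','moment','finger_gap')})
cv2.imwrite('pics/cs5.png',cv2.resize(s['img'][130:205,260:360],(800,600),interpolation=cv2.INTER_CUBIC)[:,:,::-1])
```

```text
{'eef_pos': array([570.585, 104.015, 143.458]), 'eef_rot': array([3.141, 0.   , 0.273]), 'wrist_force': array([ 1.368, -2.898,  2.597]), 'moment': array([-0.731, -0.317,  0.061]), 'finger_gap': np.float64(13.521)}
```

View pics/cs5.png

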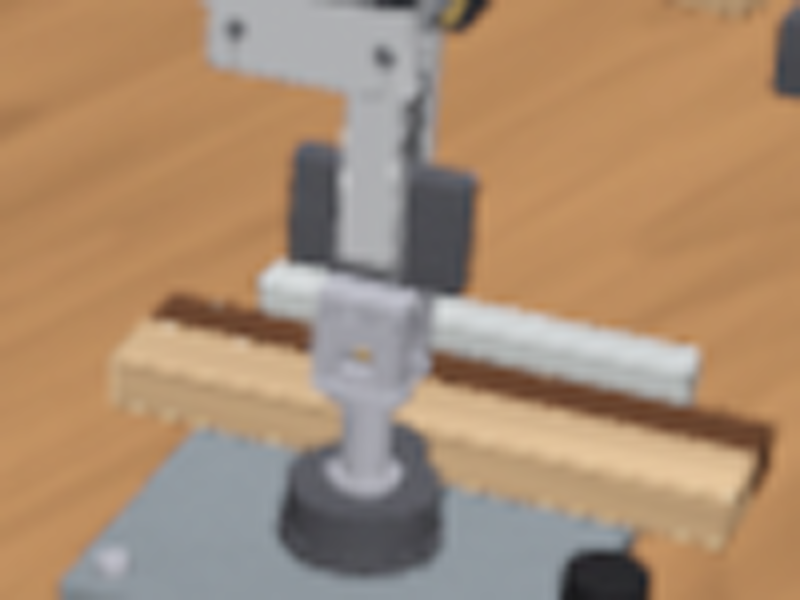

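The nose has swung to point at the board, behind the post, and the ball is still in its window at (362,355). Letting go and rising.

Call:
arm_command:
  steps:
    - [0.25, 0, 0, 0, 0]
    - [0.4, 0, 0, 0, 0]
    - [0.7, 0, 0, 0, 0]
    - [1, 0, 0, 0, 0]
    - [1, 0, 0, 0, 0]
    - [1, 0, 0, 0, 0]
    - [1, 0, 0, 0, 0]
    - [1, 0, 0, -20, 0]
    - [1, 0, 0, -50, 0]
    - [1, 0, 0, -90, 0]
    - [1, 0, 0, -130, 0]
    - [1, 0, 0, -130, 0]
    - [1, 0, 0, -130, 0]

```text
clock: 16.9
eef_pos: [570.3, 104.2, 272.6]
eef_rot: [-3.141, 0.001, 0.271]
wrist_force: [0.5, 0.4, 0.2]
finger_gap: 94.0
finger_force: 0.0
```

Run:
```python
from h import *
s=imaging.camera('scene');st=monitor.read_state()
print({k:np.round(st[k],3) for k in('eef_pos','wrist_force','finger_gap')})
K=[(s,trace(s,'key_grip')[0]['region'].astype(float))]
print(fit(K,KEY,[570,103,.273-np.pi],84),fit(K,KEY,[570,103,.273-np.pi],86))
cv2.imwrite('pics/cs6.png',cv2.resize(s['img'][130:205,260:360],(800,600),interpolation=cv2.INTER_CUBIC)[:,:,::-1])
```

```text
{'eef_pos': array([570.212, 104.167, 272.229]), 'wrist_force': array([-0.349, -0.747,  0.126]), 'finger_gap': np.float64(94.273)}
(array([569.35231329, 106.28770366,  -2.89728755]), np.float64(0.06024251805985552)) (array([571.83309935, 102.44069558,  -2.93565318]), np.float64(0.05979747162022703))
```

View pics/cs6.png

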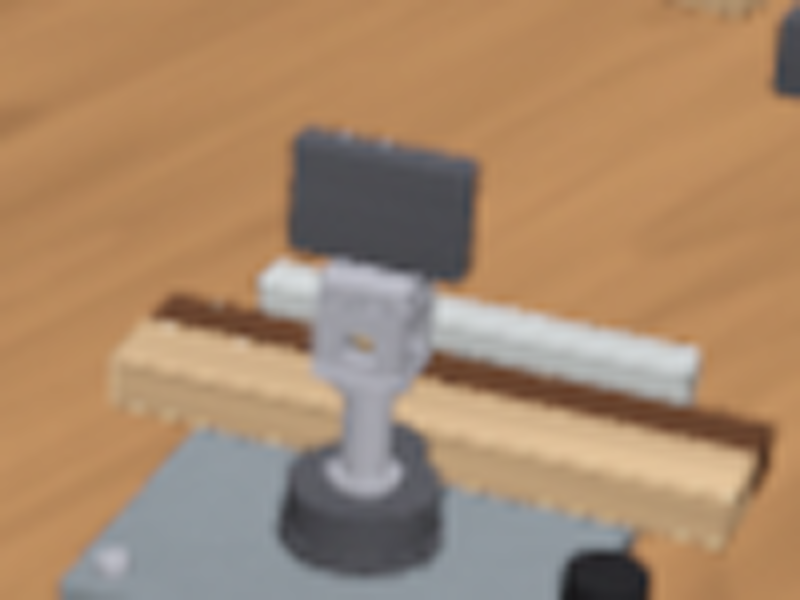

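The key stands upright and seated, with the ball in its window at (360,343), and the wing is parallel to the board. Handing in.

```bash
python3 -c "
from h import *
print(job.sign_off())"
```

```text
the job is handed in; nothing more can be done
None
```

The job is handed in at about 17 s on the clock: the key is clicked home on the drive, the cam's nose points at the board (about 1.2 rad by my estimate), and the key is let go with the gripper clear; sign-off gave no verdict.

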